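# Brake and pin the turning bottle carousel

### The arm

A 6-joint arm with a two-finger parallel gripper is mounted at the origin on the work surface. World frame = base frame: x ahead of the robot, y to its left, z up, the work surface at z = 0. Lengths are in m, angles in rad, forces in N, time in s.
With the tool pointing down it reaches from about 0.35 to 0.725 m from the base axis. Payload 6 kg.
Tool frame: the origin (TCP) lies midway between the tips of the shut fingers; the grasp point (between the pads) lies ctrl.grasp_offset behind it (ctrl.grasp_offset is the distance from the TCP to the grasp point, in m); z points along the fingers, y is the direction in which the jaws open and shut (so a half turn about z gives the same grasp; the last joint's range is limited). The gripper opens to 85 mm and grips with 20 to 120 N. Pads are 22 mm wide; open, the fingers measure 114 mm over their backs; the gripper's body (76 mm by 85 mm) begins 54 mm behind the grasp point. The pads swing forward as they close: fully open they stand 13 mm farther back than shut.
Start: joints at [1.561, 0.04, 0.085, 0, -1.615, -0.334], TCP at [0.202, 0.565, 0.199] pointing down, gripper open.
Joint ranges: [-2.56, 2.56], [-1.29, 2.01], [-1.08, 1.49], [-3.29, 1.98], [-2.81, -0.18], [-2.99, 2.99]. Speed limits (rad/s): [2.57, 2.57, 3.01, 3.14, 3.14, 3.14].

### API

Orientations are given as a unit quaternion [x, y, z, w].
In Python, from station import ctrl, inverse_kinematics, capture, get_calibration, ticket gives the robot as it stands. Calls block until the motion is done:
- ctrl.move_to(position, orientation): joint-space move of the TCP to a pose.
- ctrl.line_to(position, rate=0.15, ori=None, until_force=None): straight line of the TCP; ori=None keeps the orientation; rate is the mean speed in m/s. With until_force (N) it stops when the force on the tool has changed by that much, and returns True; else False.
- ctrl.move_joints(angles): joint-space move.
- ctrl.grip(opening, effort=None): finger opening in m; effort is the grip in N (None keeps the last); returns when the fingers have stopped.
- ctrl.pause(seconds).
- inverse_kinematics(position, orientation): joint angles nearest the present ones, or None.
- ctrl.sense(): the state.
- capture(name): name is "scene" or "top"; returns (picture, depth): 420x560x3 uint8, red, green, blue; 420x560 float32, m along the optical axis (not along the pixel's ray), 0 where there is no reading.
- get_calibration(name): a dict with "fx", "fy", "cx", "cy" (pixels), "R" (3x3) and "t" (3): a world point X has camera coordinates R X + t. Camera axes: x right, y down, z forward; pixel columns grow to the right and rows downward; lengths in m; the calibration is good to about 2 mm. A picture is of the moment at which its call begins. get_calibration takes no time and is no camera call.
A pose or a line that the arm cannot do raises ctrl.MotionError and nothing moves.
- ticket.finish_job(): hands the job in, once; it reports no verdict.
The state is a dict: "time": time; "q": joint angles; "joint_velocities": joint speeds; "joint_torque": joint torques, N m; "position": TCP position; "tcp_rot": TCP orientation; "force": force on the tool from outside, world axes, zero at the start; "moment": the same for the moment, N m; "grip_width": finger opening in m.
Only numpy, scipy, OpenCV 4.12 (cv2) and the standard library are available. Lean on these libraries where they do the work, as an engineer would, in place of code of your own. Each camera call takes 0.05 s, during which the arm holds its last target. There are 200 camera calls.

### The job

The bottle carousel keeps turning; lock it for loading. Take the lock pin from its block, put it through the guide slot and first brake the platter gently by rubbing the pin's tip on its face until it only creeps (under a third of its free speed), then let the pin slip into the platter's hole as that creeps under the slot and push it fully home, so that the platter is stopped. Never press or jar the platter hard (keep below about 15 N), leave the other things where they are, and let go of the pin.

Things in the scene. Friction and masses are not known exactly. Their poses are not given: they have to be found in the camera images.
- slot (a point): Mouth centre of the guide slot in the top face of the carousel's aluminium guide block (80 x 50 mm, 24 mm thick, top 102 mm above the shelf), on a post at the edge of the round bottle carousel, which is fixed. The slot goes right through: 20 mm long radially (x, pointing to the carousel's axis 100 mm away), 14 mm wide (y), mouth chamfered 3 mm. z is up.
- platter: Round white platter of the carousel, 250 mm across, 12 mm thick, flat 90 to 110 mm from the axis. Origin: on the axis in the top face, normally 60 mm above the shelf, 18 mm under the guide block. It floats on a damped spring: pressed, it yields at 0.3 N plus about 0.5 N per mm (and 0.06 N per mm/s) to a hard stop at 12 mm, and rises again, softly, in about 0.1 s.
- platter_hole (a point): Centre, in the top face, of the platter's only rectangular hole: 24 mm radial by 20 mm tangential, right through, 100 mm from the axis; it passes under the guide slot once a turn. Below it is free space down to 12 mm above the shelf.
- platter_drive (a joint): Platter angle in rad, growing without limit, counter-clockwise seen from above. At 0 and every multiple of 2 pi the hole is centred under the slot. A motor with slipping drive (0.16 N m) turns it always, about 1.6 rad/s when free; rubbing under the slot slows it in proportion to the pressure; 2 to 6 N there, depending on the friction, stalls it. Let go, it runs again.
- pin_grip (a point): Centre of the lock pin's black cylindrical grip (22 mm diameter, 40 mm tall). The steel pin is upright, 116 mm long: shank 12 mm diameter, 68 mm long, with a round nose; collar 32 mm diameter, 8 mm thick; then the grip. About 0.15 kg. It starts parked in the grey block. z points up along the pin; the tip is 98 mm below this point.
- pin_tip (a point): Centre of the lower end of the lock pin's shank.
- pin_collar (a point): Underside of the pin's collar, on its axis, 68 mm above the tip; fully home, it sits on the top of the guide block (at the height of the slot mouth) and the tip is then 26 mm below the platter's top face.
- pin: The lock pin; origin at its tip, z up along it.
- pin_stand_top (a point): Centre of the top face of the fixed grey parking block, 60 x 60 mm, 80 mm tall, with a 15 mm hole 74 mm deep in which the pin stands, its collar on the top.
- dispenser: Stainless pump dispenser, 72 mm across, 188 mm tall; origin under its centre. Bystander.
- scrub_brush: Grey scrub brush, 150 x 55 x 77 mm; origin under its centre. Bystander.
- basin: Small white bowl, 130 mm across, 70 mm tall; origin under its centre. Bystander.
- jar: Small glass jar, 60 mm across, 90 mm tall; origin under its centre. Bystander.
- bottle_a: Empty translucent blue spray bottle with white trigger head, 72 mm across, 218 mm tall; origin under its centre. Bystander.
- bottle_b: Empty translucent blue spray bottle with white trigger head, 72 mm across, 218 mm tall; origin under its centre. Bystander.
- bottle_c: Empty translucent blue spray bottle with white trigger head, 72 mm across, 218 mm tall; origin under its centre. Bystander.
Not all that is in view belongs to the job. There is more than one size of the pin; the job needs the largest.

How it is judged:
By the outcome, as a careful person would: the job done as asked, in the order asked, and still so for the second after the job is handed in, with the robot touching nothing.
It also fails if it takes over 72 s, if anything falls off the work surface, if the arm or the gripper's body presses on something with over 40 N, if the wrist force passes 120 N, or if a joint passes its speed limit or range.

## Working session

There is one attempt and no reset: what is moved stays moved. The work goes in short steps, each a Python script; the robot and the scene stay as the last script left them, time stands still between calls to the robot, and variables do not carry over. Pictures are saved under pics/ and viewed, about 8 in all and at most 12, crops included, and the job is handed in when it is done.

```bash
mkdir -p pics; ls
python3 - <<'E'
from station import ctrl, capture, get_calibration
import cv2, numpy as np
for n in("scene","top"):
    p,d=capture(n); cv2.imwrite(f"pics/{n}0.png",p[:,:,::-1]); np.savez(f"/tmp/{n}0.npz",p=p,d=d)
    c=get_calibration(n); print(n,c)
s=ctrl.sense(); print(s, ctrl.grasp_offset)
E
```

```text
pics
scene {'fx': 420.5021539701775, 'fy': 420.5021539701775, 'cx': 283.2912560744032, 'cy': 206.92290119934336, 'R': array([[ 0.58139293,  0.81361646, -0.00324494],
       [ 0.60841366, -0.43740045, -0.66220364],
       [-0.54019912,  0.38302625, -0.74931689]]), 't': array([-0.2344902 , -0.30464023,  1.63458443])}
top {'fx': 380.80255984740955, 'fy': 380.80255984740955, 'cx': 281.1185486764499, 'cy': 210.0510515828698, 'R': array([[ 0.01078359, -0.99970435,  0.0217927 ],
       [-0.9987815 , -0.01181814, -0.04791508],
       [ 0.04815846, -0.02124945, -0.99861365]]), 't': array([-0.09182248,  0.5265276 ,  0.96168029])}
{'time': 0.1, 'q': array([ 1.56066079e+00,  4.07730911e-02,  8.39153726e-02, -3.93139576e-04,
       -1.61544638e+00, -3.33702522e-01]), 'joint_velocities': array([-0.00017827, -0.00163112,  0.00170304,  0.00163332, -0.00067913,
        0.00051054]), 'joint_torque': array([-5.26103729e-03, -3.69337821e+01,  3.48286128e+01,  6.95165366e+00,
       -4.37557916e-03,  1.29764754e-06]), 'position': array([0.20208394, 0.56460027, 0.1981722 ]), 'tcp_rot': array([ 9.85259463e-01, -1.71064854e-01, -7.23814490e-05,  7.75671783e-04]), 'force': array([ 0.09519131, -0.30969208, -0.1762101 ]), 'moment': array([0.01295578, 0.00639768, 0.01327183]), 'grip_width': 0.0853760595693342} 0.0187
```

View pics/top0.png

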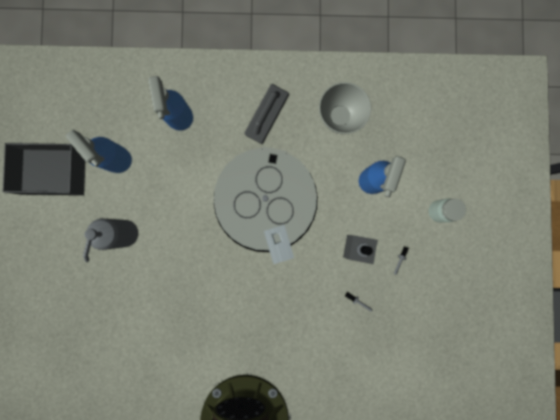

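View pics/scene0.png

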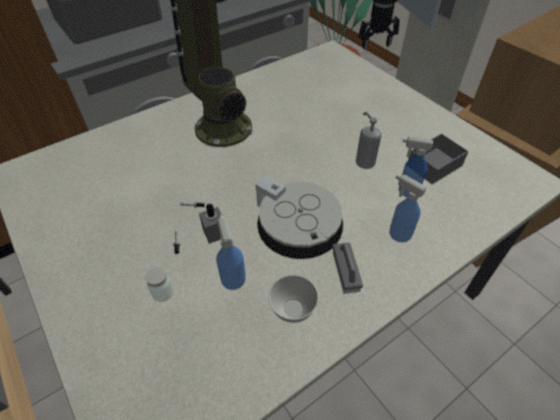

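The top view shows the carousel at about (266,199), the guide block at (278,245), the parking block with pin at (361,249), and two smaller decoy pins lying at (402,260) and (358,301). One bottle, at (376,178), stands near the parking block. I'll zoom in next.

Run:
```python
import cv2, numpy as np
t=np.load("/tmp/top0.npz"); s=np.load("/tmp/scene0.npz")
def crop(p,c0,r0,w,h,k): return cv2.resize(p[r0:r0+h,c0:c0+w,::-1],(w*k,h*k),interpolation=cv2.INTER_CUBIC)
a=crop(t['p'],205,145,200,130,4)
b=crop(s['p'],195,170,100,75,4); b=cv2.resize(b,(400,300))
b2=crop(t['p'],255,220,40,30,10)
cv2.imwrite("pics/zoom.png",a); 
cv2.imwrite("pics/zoom2.png",np.hstack([b,b2]))
d=t['d']; np.set_printoptions(precision=3,linewidth=250,suppress=True)
print(d[224:268:2,262:296:2]); print(d[232:266:2,342:382:2])
```

```text
[[0.927 0.929 0.926 0.928 0.925 0.926 0.928 0.928 0.925 0.926 0.928 0.925 0.928 0.929 0.927 0.927 0.929]
 [0.925 0.925 0.927 0.927 0.928 0.924 0.929 0.924 0.926 0.93  0.883 0.887 0.93  0.928 0.927 0.929 0.927]
 [0.925 0.924 0.925 0.926 0.926 0.926 0.88  0.884 0.882 0.884 0.883 0.887 0.929 0.925 0.927 0.929 0.927]
 [0.928 0.925 0.925 0.883 0.883 0.885 0.883 0.885 0.882 0.887 0.885 0.882 0.927 0.927 0.928 0.927 0.928]
 [0.926 0.883 0.885 0.879 0.886 0.882 0.882 0.885 0.888 0.885 0.883 0.884 0.887 0.927 0.927 0.926 0.932]
 [0.925 0.926 0.882 0.883 0.884 0.884 0.885 0.887 0.926 0.886 0.883 0.884 0.886 0.926 0.925 0.926 0.927]
 [0.926 0.924 0.884 0.882 0.883 0.886 0.924 0.921 0.927 0.887 0.884 0.883 0.885 0.926 0.929 0.928 0.926]
 [0.925 0.923 0.882 0.879 0.883 0.883 0.923 0.928 0.926 0.928 0.879 0.884 0.883 0.881 0.924 0.927 0.925]
 [0.922 0.924 0.923 0.883 0.882 0.885 0.885 0.923 0.924 0.926 0.883 0.881 0.886 0.881 0.925 0.926 0.925]
 [0.924 0.922 0.924 0.881 0.88  0.883 0.882 0.925 0.924 0.887 0.887 0.88  0.882 0.883 0.927 0.927 0.984]
 [0.928 0.925 0.927 0.879 0.881 0.882 0.883 0.882 
[... 2602 characters left out ...]
0.908 0.908 0.907 0.899 0.901 0.871 0.862 0.862 0.858 0.907 0.907 0.99  0.989 0.989]
 [0.986 0.976 0.947 0.926 0.909 0.907 0.908 0.907 0.909 0.91  0.899 0.901 0.9   0.911 0.909 0.909 0.907 0.984 0.987 0.988]
 [0.989 0.984 0.94  0.918 0.912 0.908 0.905 0.907 0.908 0.909 0.907 0.909 0.906 0.905 0.907 0.905 0.906 0.99  0.989 0.99 ]
 [0.986 0.987 0.988 0.988 0.904 0.909 0.906 0.903 0.908 0.906 0.911 0.907 0.907 0.905 0.909 0.909 0.907 0.988 0.984 0.987]
 [0.982 0.983 0.986 0.987 0.987 0.986 0.988 0.984 0.984 0.987 0.905 0.908 0.908 0.908 0.909 0.906 0.986 0.987 0.988 0.984]
 [0.988 0.984 0.986 0.986 0.984 0.985 0.986 0.984 0.983 0.987 0.987 0.987 0.987 0.99  0.981 0.909 0.987 0.989 0.987 0.989]]
```

View pics/zoom.png

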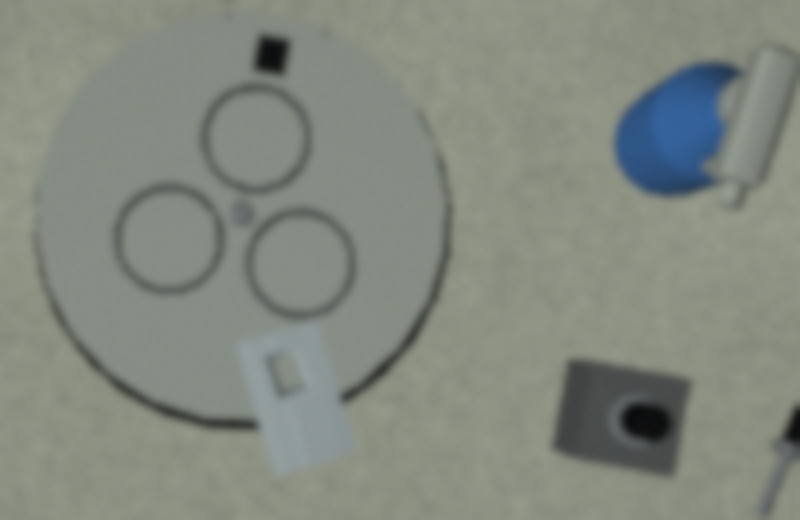

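View pics/zoom2.png

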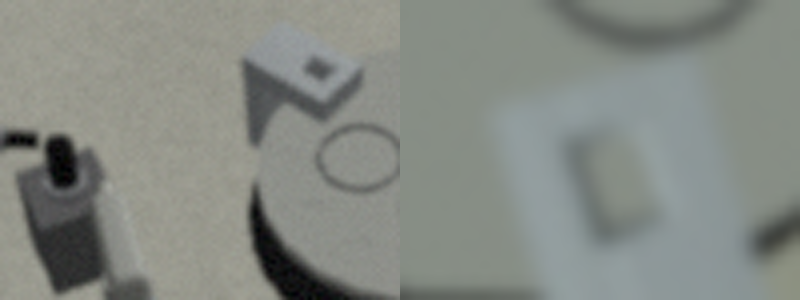

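```bash
cat > vis.py <<'E'
import numpy as np, cv2
from station import capture, get_calibration
def cloud(n,k=1):
    P=[];D=[]
    for _ in range(k):
        p,d=capture(n); P.append(p.astype(float)); D.append(np.where(d>0,d,np.nan))
    p=np.mean(P,0); d=np.nanmedian(D,0); return p,unproj(n,d)
def unproj(n,d):
    c=get_calibration(n); v,u=np.mgrid[:420,:560]
    Xc=np.stack([(u-c['cx'])/c['fx']*d,(v-c['cy'])/c['fy']*d,d],-1)
    return (Xc-c['t'])@c['R']
def ray(n,uv,z):
    c=get_calibration(n); uv=np.atleast_2d(uv).astype(float)
    r=np.c_[(uv[:,0]-c['cx'])/c['fx'],(uv[:,1]-c['cy'])/c['fy'],np.ones(len(uv))]@c['R']
    o=-c['R'].T@c['t']; return o+r*((z-o[2])/r[:,2])[:,None]
def proj(n,X):
    c=get_calibration(n); q=np.atleast_2d(X)@c['R'].T+c['t']; return q[:,:2]/q[:,2:]*[c['fx'],c['fy']]+[c['cx'],c['cy']]
E
python3 - <<'E'
from vis import *
from scipy.optimize import least_squares
np.set_printoptions(precision=4,suppress=True)
for n in("top","scene"):
    p,W=cloud(n,5); np.savez(f"/tmp/{n}1.npz",p=p,W=W)
    c0=np.array([0.47,0.0]) if n=="top" else S0
    if n=="top": c0=ray(n,[265.5,198.3],.06)[0,:2]
    S0=c0
    z=W[...,2]; r=np.hypot(W[...,0]-c0[0],W[...,1]-c0[1])
    m=(abs(z-.06)<.012)&(r<.16); print(n,"platter z",np.median(z[m]))
    k=cv2.morphologyEx(m.astype(np.uint8),cv2.MORPH_OPEN,np.ones((3,3)))
    co=max(cv2.findContours(k,0,1)[0],key=cv2.contourArea)[:,0]
    X=ray(n,cv2.convexHull(co)[:,0],.06)[:,:2]
    f=least_squares(lambda a:np.hypot(X[:,0]-a[0],X[:,1]-a[1])-a[2],[*c0,.125],loss='soft_l1',f_scale=.002); print("axis",f.x)
    def top(zh,tol,cen,rad):
        m=((abs(z-zh)<tol)&(np.hypot(W[...,0]-cen[0],W[...,1]-cen[1])<rad)).astype(np.uint8)
        co=max(cv2.findContours(m,cv2.RETR_EXTERNAL,1)[0],key=cv2.contourArea)[:,0]
        R=ray(n,co,zh)[:,:2]; (c,s,a)=cv2.minAreaRect((R*1000).astype(np.float32)); print(zh,"rect",np.array(c)/1000,np.array(s),a,"z",np.median(z[m>0]),"box",cv2.boxPoints((c,s,a)).tolist()); return m
    B0=ray("top",[278,245],.102)[0,:2]
    m=top(.102,.012,B0,.07)
    ys,xs=np.nonzero(m); 
    # hole in block
    cs,h=cv2.findContours(m,cv2.RETR_CCOMP,1)
    for q,hh in zip(cs,h[0]):
        if hh[3]>=0 and cv2.contourArea(q)>3:
            M=cv2.moments(q); u=[M['m10']/M['m00'],M['m01']/M['m00']]; print("hole px",u,ray(n,u,.102)[0],ray(n,u,.09)[0])
    T0=ray("top",[361,249],.08)[0,:2]
    m=top(.080,.007,T0,.06)
    g=(z>.118)&(z<.14)&(np.hypot(W[...,0]-T0[0],W[...,1]-T0[1])<.06)
    v,u=np.nonzero(g); print("grip top",len(v),ray(n,[u.mean(),v.mean()],.128)[0],np.median(W[g],0))
    # bystander near
    for nm,uv in(("bottle",[376,178]),("jar",[450,210])):
        pass
E
```

```text
top platter z 0.06023491189592326
axis [ 0.5533 -0.0459  0.1251]
0.102 rect [ 0.4434 -0.0797] [79.9098 49.9417] 17.133556365966797 z 0.1023162273584188 box [[397.8151550292969, -67.623046875], [412.5279846191406, -115.34835815429688], [488.8914489746094, -91.80693054199219], [474.1786193847656, -44.08161926269531]]
hole px [276.9159891598916, 237.99457994579944] [ 0.4583 -0.0749  0.102 ] [ 0.458  -0.0751  0.09  ]
0.08 rect [ 0.4321 -0.281 ] [61.4353 59.8402] 79.97798156738281 z 0.08029437240913069 box [[397.2741394042969, -306.0036926269531], [456.2012023925781, -316.4174499511719], [466.8925476074219, -255.91958618164062], [407.9654846191406, -245.50582885742188]]
grip top 79 [ 0.4323 -0.28    0.128 ] [ 0.4317 -0.2807  0.1282]
scene platter z 0.06141206314466129
axis [ 0.5547 -0.0461  0.1285]
0.102 rect [ 0.4478 -0.0799] [88.5204 59.8633] 17.99433135986328 z 0.10299739944751128 box [[396.4387512207031, -65.10191345214844], [414.9319152832031, -122.03709411621094], [499.1225280761719, -94.69110107421875], [480.6293640136719, -37.75592041015625]]
hole px [274.27536231884056, 188.28985507246375] [ 0.4637 -0.0764  0.102 ] [ 0.454 -0.07   0.09 ]
0.08 rect [ 0.434 -0.28 ] [60.8543 65.8632] 80.99136352539062 z 0.0813529167640189 box [[396.7003173828125, -304.93389892578125], [461.7510986328125, -315.24700927734375], [471.27984619140625, -255.14337158203125], [406.22906494140625, -244.83026123046875]]
grip top 52 [ 0.4363 -0.2806  0.128 ] [ 0.4357 -0.2802  0.1284]
```

```bash
cat > rob.py <<'E'
import numpy as np
from scipy.spatial.transform import Rotation as Ro
from station import ctrl, inverse_kinematics
from vis import *
AX=np.array([.5533,-.0459]); A=np.deg2rad(17.1); SLOT=np.array([.4577,-.0754])
y=np.array([-np.sin(A),np.cos(A),0]); z=np.array([0,0,-1.])
QS=[Ro.from_matrix(np.c_[np.cross(s*y,z),s*y,z]).as_quat() for s in(1,-1)]
def hole(n="top"):
    """platter angle (0 = under slot) from the dark hole, or None"""
    p,d=capture(n); t=ctrl.sense()["time"]-.05
    a=np.deg2rad(np.arange(0,360,1.)); rr=np.arange(.093,.108,.002)
    g=np.array([cv2.remap(p.max(2).astype(np.float32),*[m.astype(np.float32)[:,None] for m in proj(n,np.c_[AX[0]-r*np.cos(a+A),AX[1]-r*np.sin(a+A),np.full(360,.06)]).T],1)[:,0] for r in rr])
    return t,g
def angle(n="top"):
    t,g=hole(n); dark=(g.max(0)<45)
    dark[[*range(0,25),*range(336,360)]]=False
    k=np.nonzero(dark)[0]
    return t,(np.median(k) if 3<=len(k)<=25 else None)
E
python3 - <<'E'
from rob import *
for i in range(8):
    t,a=angle(); print(round(t,2),a); ctrl.pause(.15)
t,g=hole(); print(np.sort(g.max(0))[:20],g.max(0).mean())
print(ctrl.sense()["time"])
for q in QS: print(inverse_kinematics([.432,-.2805,.0943],q),inverse_kinematics([*SLOT,.224],q),inverse_kinematics([*SLOT,.11],q))
E
```

```text
0.6 203.5
0.8 221.5
1.0 239.0
1.2 257.0
1.4 276.0
1.6 294.0
1.8 312.0
2.0 330.5
[123.953125 124.77832  125.49609  128.23438  131.22266  134.00293
 134.3711   135.10156  139.       139.02148  139.09082  139.21875
 139.29297  139.31738  139.33203  139.38281  139.4414   139.44922
 139.46875  139.4961  ] 141.3109
2.25
[-0.18447228 -0.17659015 -0.3117143   0.         -1.43567218 -1.08787274] [ 0.27415762 -0.32256412 -0.19559181  0.         -1.69776863 -1.54650264] [ 0.27415762 -0.32979766 -0.40831237  0.         -1.49228161 -1.54650264]
[-0.18447228 -0.17659015 -0.3117143   0.         -1.43567218  2.05371991] [ 0.27415762 -0.32256412 -0.19559181  0.         -1.69776863  1.59509001] [ 0.27415762 -0.32979766 -0.40831237  0.         -1.49228161  1.59509001]
```

Run:
```python
from rob import *
np.set_printoptions(precision=4,suppress=True)
P=[.432,-.2805]
ctrl.move_to([*P,.20],QS[0]); ctrl.line_to([*P,.0943],rate=.12)
ctrl.grip(.0,100); s=ctrl.sense(); print(s["time"],s["grip_width"],s["force"],s["position"])
ctrl.line_to([*P,.228],rate=.12); ctrl.line_to([*SLOT,.228],rate=.2)
ctrl.pause(.2); s=ctrl.sense(); print(s["time"],s["grip_width"],s["force"],s["position"])
for n in("top","scene"):
    p,W=cloud(n); np.savez(f"/tmp/{n}2.npz",p=p,W=W); 
    u=proj(n,[*SLOT,.15])[0].astype(int); print(n,u)
    if n=="scene":
        c=p[u[1]-75:u[1]+75,u[0]-100:u[0]+100].astype(np.uint8)[:,:,::-1]; cv2.imwrite("pics/held.png",cv2.resize(c,None,fx=4,fy=4,interpolation=2))
```

```text
7.1167 -0.00017780667412506827 [ 1.9353 -4.8968  6.69  ] [ 0.4334 -0.2824  0.097 ]
9.7667 -5.565431273175565e-05 [ 0.0899 -0.126   0.1241] [ 0.4576 -0.0761  0.228 ]
top [277 238]
scene [273 175]vis.py:7: RuntimeWarning: All-NaN slice encountered
  p=np.mean(P,0); d=np.nanmedian(D,0); return p,unproj(n,d)
```

View pics/held.png

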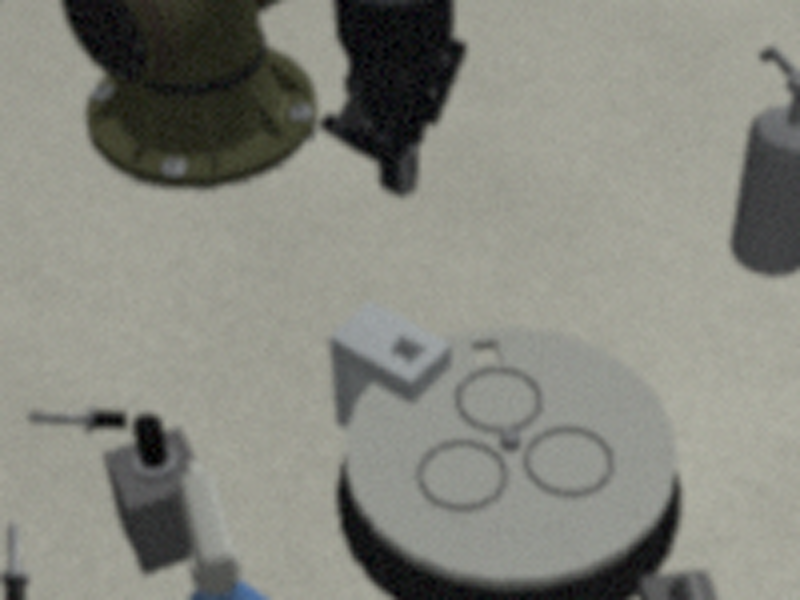

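The gripper is empty: the fingers closed to 0, and the pin still stands in its block. In the held crop the fingertips are at (398,190) and the pin grip is at (150,440). I'll check whether the pin moved and whether the TCP agrees with the cameras.

Run:
```python
from rob import *
np.set_printoptions(precision=4,suppress=True)
print("tip expected px",proj("scene",[.4576,-.0761,.228]),"seen ~272.5,147")
print("top expected",proj("top",[.4576,-.0761,.228]))
for f in (1,2):
  for n in("top","scene"):
    o=np.load(f"/tmp/{n}{f}.npz"); W=o['W']; z=W[...,2]
    g=(z>.118)&(z<.14)&(np.hypot(W[...,0]-.432,W[...,1]+.28)<.05); v,u=np.nonzero(g)
    print(f,n,len(v),ray(n,[u.mean(),v.mean()],.128)[0],np.nanmedian(W[g],0), "zmax",np.nanmax(z[np.hypot(W[...,0]-.432,W[...,1]+.28)<.03]))
a=[]
for f in(1,2):
  for n in("top","scene"):
    p=np.load(f"/tmp/{n}{f}.npz")['p']; u=proj(n,[.432,-.28,.1])[0].astype(int)
    a.append(cv2.resize(p[u[1]-20:u[1]+20,u[0]-25:u[0]+25].astype(np.uint8)[:,:,::-1],None,fx=8,fy=7,interpolation=2))
cv2.imwrite("pics/pinba.png",np.vstack([np.hstack(a[:2]),np.hstack(a[2:])]))
print(ctrl.sense()["grip_width"])
```

```text
tip expected px [[272.2773 155.9531]] seen ~272.5,147
top expected [[278.1825 239.9362]]
1 top 79 [ 0.4323 -0.28    0.128 ] [ 0.4317 -0.2807  0.1282] zmax 0.13044139181577982
1 scene 52 [ 0.4363 -0.2806  0.128 ] [ 0.4357 -0.2802  0.1284] zmax 0.13128246103962155
2 top 79 [ 0.432  -0.2792  0.128 ] [ 0.4317 -0.2785  0.128 ] zmax 0.13121051115427293
2 scene 50 [ 0.4353 -0.2797  0.128 ] [ 0.4345 -0.2795  0.1279] zmax 0.13377018379909839
0.0002808640921853119
```

View pics/pinba.png

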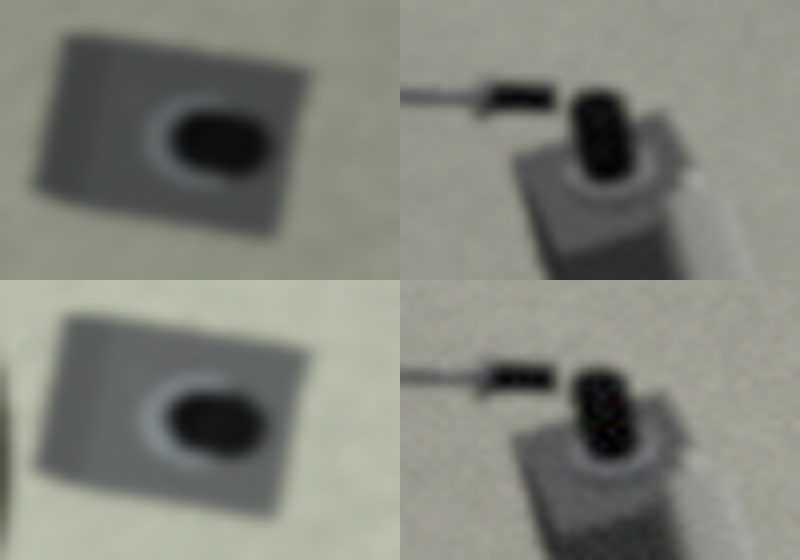

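The pin is still upright in its block, shifted about 1.5 mm. The fingertips appear 8 px higher than the reported TCP would put them, so I'll measure where they really are from depth.

Run:
```python
from rob import *
np.set_printoptions(precision=4,suppress=True)
s=ctrl.sense(); print(s["position"],s["q"],Ro.from_quat(s["tcp_rot"]).as_matrix(),s["grip_width"])
W=np.load("/tmp/scene2.npz")['W']; p=np.load("/tmp/scene2.npz")['p']
for r in range(130,160,2):
    k=slice(264,282,3); print(r,W[r,k,2],W[r,272,:2],p[r,272].astype(int))
W=np.load("/tmp/top2.npz")['W']; z=W[...,2]; g=(z>.14)&(np.hypot(W[...,0]-SLOT[0],W[...,1]-SLOT[1])<.1); print(g.sum(),np.nanmin(z[g]), np.nanpercentile(z[g],[1,10,50]))
```

```text
[ 0.4576 -0.0759  0.228 ] [ 0.2731 -0.3212 -0.1872  0.     -1.7048 -1.5464] [[-0.9561 -0.2932 -0.    ]
 [-0.2932  0.9561 -0.    ]
 [ 0.     -0.     -1.    ]] 0.0002808640921853119
130 [0.3511 0.3279 0.3338 0.3378 0.3301 0.315 ] [ 0.4746 -0.0857] [13 16 12]
132 [0.3504 0.3158 0.3246 0.3282 0.3149 0.002 ] [ 0.4748 -0.086 ] [10 16 13]
134 [0.3432 0.3334 0.3147 0.3189 0.3093 0.0017] [ 0.4709 -0.0837] [10 16 20]
136 [ 0.3361  0.3264  0.312   0.3113  0.2994 -0.0001] [ 0.4736 -0.0856] [ 9 12 17]
138 [0.3082 0.319  0.3151 0.3047 0.2957 0.0024] [ 0.4699 -0.0834] [21 24 25]
140 [0.0011 0.0043 0.2957 0.294  0.2886 0.0015] [ 0.4663 -0.0812] [37 38 38]
142 [0.0002 0.0012 0.2878 0.2874 0.2798 0.0032] [ 0.4679 -0.0824] [29 31 35]
144 [ 0.0043  0.0023  0.2816  0.2766  0.2742 -0.0002] [ 0.466  -0.0813] [36 38 40]
146 [ 0.0027  0.0054  0.2757  0.2713  0.2661 -0.0015] [ 0.4658 -0.0814] [34 33 35]
148 [ 0.001   0.005   0.0019  0.2622  0.0012 -0.0001] [ 0.4624 -0.0794] [84 84 80]
150 [-0.0021  0.0029  0.0022  0.005  -0.0014  0.0048] [0.2156 0.083 ] [153 155 143]
152 [0.0035 0.0002 0.0028 0.0045 0.0028 0.0005] [0.2246 0.0768] [157 158 146]
154 [ 0.0035  0.0036  0.0013  0.0042 -0.0008  0.0009] [0.2369 0.0685] [154 155 141]
156 [0.0002 0.0036 0.0064 0.0003 0.0017 0.0008] [0.2418 0.0649] [156 155 144]
158 [-0.0001  0.0031  0.0006  0.0011  0.0038  0.0013] [0.2524 0.0577] [156 156 145]
15276 0.609145539540075 [0.6218 0.6402 0.6672]
```

The camera puts the shut fingertips at z≈0.262 while 0.228 is reported, and the touch on the grip top implies an offset of about 31 mm. I'll retry about 31 mm lower with a force guard.

Run:
```python
from rob import *
np.set_printoptions(precision=4,suppress=True)
P=[.4325,-.2800]
ctrl.line_to([*P,.228],rate=.25); ctrl.grip(.085,100)
print(ctrl.line_to([*P,.085],rate=.15,until_force=4),ctrl.line_to([*P,.063],rate=.05,until_force=4))
s=ctrl.sense(); print(s["time"],s["grip_width"],s["force"],s["position"])
ctrl.grip(.0,100); s=ctrl.sense(); print(s["time"],s["grip_width"],s["force"],s["position"])
if s["grip_width"]>.015:
    ctrl.line_to([*P,.12],rate=.12); s=ctrl.sense(); print(s["time"],s["grip_width"],s["force"],s["position"])
for n in("scene","top"):
    p,W=cloud(n); u=proj(n,[*P,.14])[0].astype(int)
    cv2.imwrite(f"pics/g_{n}.png",cv2.resize(p[u[1]-50:u[1]+50,u[0]-60:u[0]+60].astype(np.uint8)[:,:,::-1],None,fx=5,fy=5,interpolation=2))
```

```text
False False
13.3167 0.08484101532399359 [-0.7659  0.1016 -0.3476] [ 0.4324 -0.2801  0.0629]
13.9333 0.01988115420891632 [-0.1718 -0.0825  1.976 ] [ 0.4327 -0.2802  0.0635]
14.5583 0.01952509915114884 [ 0.6545 -1.2462 -0.7755] [ 0.4323 -0.2798  0.119 ]vis.py:7: RuntimeWarning: All-NaN slice encountered
  p=np.mean(P,0); d=np.nanmedian(D,0); return p,unproj(n,d)
```

View pics/g_scene.png

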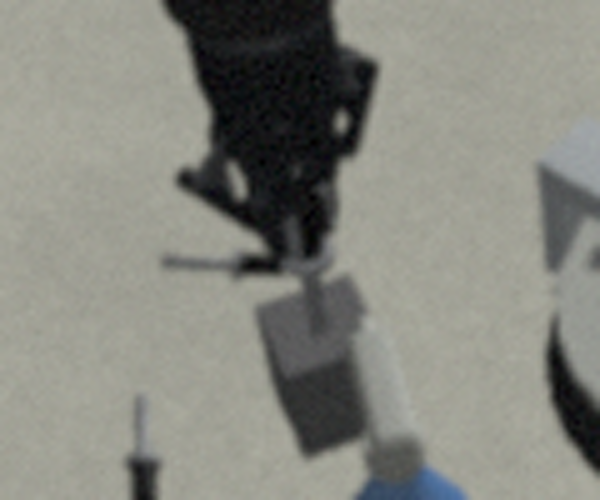

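The pin is held at a width of 19.5 mm with its shank clear of the hole. In the crop, its collar is at (310,262) and its shank at (318,320). Next I'll bring it to the slot and insert it under a force guard.

Run:
```python
from rob import *
np.set_printoptions(precision=4,suppress=True)
P=[.4325,-.2800]
ctrl.line_to([*P,.180],rate=.15); ctrl.line_to([*SLOT,.180],rate=.2)
ctrl.line_to([*SLOT,.160],rate=.06); ctrl.pause(.2)
s=ctrl.sense(); print(s["time"],s["grip_width"],s["force"],s["position"],s["moment"])
for n in("scene","top"):
    p,W=cloud(n); u=proj(n,[*SLOT,.11])[0].astype(int); print(n,u)
    if n=="scene": cv2.imwrite(f"pics/s_{n}.png",cv2.resize(p[u[1]-37:u[1]+38,u[0]-50:u[0]+50].astype(np.uint8)[:,:,::-1],None,fx=8,fy=8,interpolation=2))
    for X in([*SLOT,.102],[*SLOT,.109]): print(proj(n,X))
t,g=hole("scene"); print(np.round(g.max(0)[::6]))
for i in range(5): print(angle("scene"),angle("top"))
```

```text
17.075 0.019608070606836232 [-0.5896  0.3857 -1.8061] [ 0.4579 -0.0754  0.1604] [-0.0202 -0.0189 -0.0292]
scene [273 185]
[[273.4302 187.0022]]
[[273.3822 185.3937]]
top [277 238]
[[277.1159 238.2359]]
[[277.1502 238.3149]]
[ 91. 124. 151. 150. 151. 152. 151. 153. 155. 151. 152. 150. 150. 152.
 151. 151. 151. 151. 151. 151. 152. 153. 153. 152. 153. 152. 154. 153.
 153. 153. 155. 153. 155. 154. 153. 153. 153. 154. 153. 154. 152. 156.
 138. 142. 151. 153. 151. 151. 153. 153. 153. 153. 153. 153. 151. 152.
 130. 150. 156. 149.]
(17.224999999999998, None) (17.275, np.float64(47.0))
(17.325, None) (17.375, np.float64(156.5))
(17.425, None) (17.474999999999998, np.float64(161.0))
(17.525, None) (17.575, None)
(17.625, None) (17.675, np.float64(45.0))vis.py:7: RuntimeWarning: All-NaN slice encountered
  p=np.mean(P,0); d=np.nanmedian(D,0); return p,unproj(n,d)
```

View pics/s_scene.png

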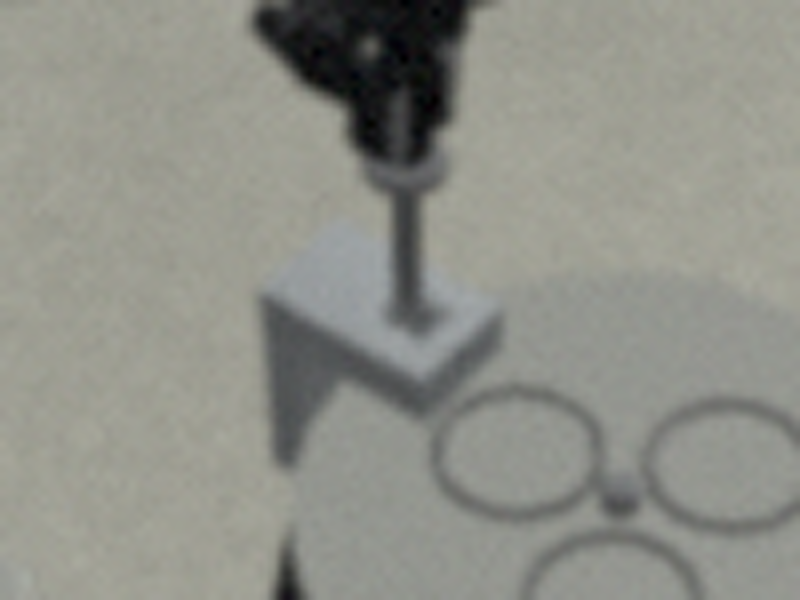

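The shank tip sits right over the slot mouth at (410,320). I'll insert it to just above the platter and check angle tracking with the scene camera.

```bash
cat >> rob.py <<'E'
def ang(n="scene"):
    t,g=hole(n); m=g.mean(0); m[:20]=m[345:]=999
    k=np.argmin(m); 
    if m[k]>115: return t,None
    w=np.arange(max(k-12,0),min(k+13,360)); w=w[m[w]<m[k]+15]
    return t,float(w.mean())
E
python3 - <<'E'
from rob import *
np.set_printoptions(precision=4,suppress=True)
print(ctrl.line_to([*SLOT,.1205],rate=.05,until_force=3))
s=ctrl.sense(); print(s["time"],s["force"],s["position"])
for i in range(24):
    t,g=hole("scene"); m=g.mean(0); m[:20]=m[345:]=999; k=np.argmin(m); print(round(t,2),k,round(m[k]),int(np.sum(m<m[k]+15)),end=" | "); ctrl.pause(.1)
F=np.array([ctrl.sense()["force"]]); print(F)
E
```

```text
False
18.6667 [-0.2082  0.4943 -0.9805] [ 0.4579 -0.0755  0.1209]
18.67 22 90 7 | 18.82 37 46 4 | 18.97 51 35 3 | 19.12 64 32 3 | 19.27 77 29 4 | 19.42 90 37 5 | 19.57 102 52 7 | 19.72 115 60 7 | 19.87 130 63 7 | 20.02 143 59 7 | 20.17 155 49 6 | 20.32 167 38 5 | 20.47 180 36 4 | 20.62 193 37 3 | 20.77 206 38 3 | 20.92 219 42 4 | 21.07 232 44 4 | 21.22 249 101 20 | 21.37 337 112 16 | 21.52 337 112 12 | 21.67 338 111 11 | 21.82 338 113 12 | 21.97 337 111 11 | 22.12 336 112 12 | [[ 0.9647 -0.     -1.611 ]]
```

```bash
sed -i 's/>115/>95/' rob.py
cat >> rob.py <<'E'
W0=90.5
def fz(n=6):
    f=[]
    for _ in range(n): f.append(ctrl.sense()["force"]); ctrl.pause(.02)
    return np.mean(f,0)
def speed(T=.4):
    o=[]; t0=ctrl.sense()["time"]
    while ctrl.sense()["time"]-t0<T: o.append(ang()); ctrl.pause(.03)
    o=np.array([x for x in o if x[1] is not None],float)
    if len(o)<3: return None,None
    return np.polyfit(o[:,0]-o[-1,0],o[:,1],1)
E
python3 - <<'E'
from rob import *
np.set_printoptions(precision=2,suppress=True)
b=fz(10)
while True:
    t,a=ang()
    if a and 24<a<60: break
    ctrl.pause(.05)
Z=.1095
ctrl.line_to([*SLOT,Z],rate=.05); ctrl.pause(.1)
for i in range(8):
    w,a=speed(); s=ctrl.sense(); f=fz()-b
    print("t",s["time"],"z",s["position"][2].round(4),"F",f,"w",w,"a",a)
    if w is None: ctrl.line_to([*SLOT,.1205],rate=.05); print("lost, lifted"); break
    if w<.26*W0: break
    if a>200: ctrl.line_to([*SLOT,.1205],rate=.05); print("too late, lifted"); break
    Z-=.0015 if w>.5*W0 else .0007
    ctrl.line_to([*SLOT,Z],rate=.02); ctrl.pause(.1)
print(ctrl.sense()["time"])
E
```

```text
t 23.7667 z 0.1096 F [-0.02  0.03  0.6 ] w 61.80268544607534 a 85.098799502734
t 24.6333 z 0.108 F [ 0.16 -0.54  1.1 ] w 40.2015343217171 a 124.69998771005739
t 25.5 z 0.1073 F [ 0.18 -0.83  1.45] w 31.19764637992964 a 154.6006476515343
t 26.3667 z 0.1066 F [ 0.37 -0.78  1.44] w 22.80105506291816 a 176.69956781568462
26.4667
```

The platter now creeps at 22.8°/s, about 25% of free speed. I'll hold this, follow the hole in, detect the drop and push.

Run:
```python
from rob import *
np.set_printoptions(precision=2,suppress=True)
tr=[]; t0=ctrl.sense()["time"]
while ctrl.sense()["time"]-t0<6:
    t,a=ang(); 
    if a: tr.append((t,a))
    elif tr and tr[-1][1]>225: break
    ctrl.pause(.1)
tr=np.array(tr); w,c=np.polyfit(tr[:,0]-tr[-1,0],tr[:,1],1); tp=tr[-1,0]+(360-c)/w
print("w",w,"last",tr[-1],"arrives",tp)
L=fz(20)[2]; 
while ctrl.sense()["time"]<tp-1.5: ctrl.pause(.1)
L2=fz(25)[2]; print("loaded fz",L,L2)
hist=[];hit=False
while ctrl.sense()["time"]<tp+1.5:
    f=[]
    for _ in range(3): ctrl.pause(.0167); f.append(ctrl.sense()["force"])
    f=np.mean(f,0); hist.append((ctrl.sense()["time"]-tp,*f))
    if len(hist)>1 and (hist[-1][3]+hist[-2][3])/2<L2-1.0: hit=True; break
print("hit",hit); print(np.array(hist)[-14:])
if hit: print("blocked?",ctrl.line_to([*SLOT,.0955],rate=.06,until_force=4))
s=ctrl.sense(); print(s["time"],s["position"],s["force"],s["grip_width"])
print(ang())
```

```text
w 23.514619883040893 last [ 29.17 245.  ] arrives 34.11625235016166
loaded fz 0.2398281328903776 0.3634420254580468
hit True
[[-0.95  0.08 -1.39 -0.21]
 [-0.9  -0.1  -0.99  0.19]
 [-0.85  0.65 -1.17  0.03]
 [-0.8   0.51 -0.7   0.28]
 [-0.75  0.45 -1.39  0.74]
 [-0.7   0.66 -0.86 -0.08]
 [-0.65  0.29 -0.88 -0.14]
 [-0.6   0.21 -0.2  -0.01]
 [-0.55  0.41 -0.15 -1.69]]
blocked? True
33.775 [ 0.46 -0.08  0.1 ] [ 1.19 -1.13 -2.22] 0.01963932499542002
(33.775000000000006, None)
```

Run:
```python
from rob import *
np.set_printoptions(precision=4,suppress=True)
s=ctrl.sense(); print(s["time"],s["position"],s["force"],s["moment"])
print("f",fz(6)); print(ctrl.sense()["position"],ang())
for n in("scene",):
    p,W=cloud(n); u=proj(n,[.5,-.06,.09])[0].astype(int)
    cv2.imwrite("pics/after.png",cv2.resize(p[u[1]-50:u[1]+50,u[0]-60:u[0]+60].astype(np.uint8)[:,:,::-1],None,fx=5,fy=5,interpolation=2))
```

```text
33.825 [ 0.4576 -0.0759  0.0994] [-0.2661 -1.0031 -2.5026] [-0.5917 -0.1964  0.004 ]
f [-0.1078 -1.6834 -2.6058]
[ 0.4579 -0.076   0.1005] (33.925000000000004, None)vis.py:7: RuntimeWarning: All-NaN slice encountered
  p=np.mean(P,0); d=np.nanmedian(D,0); return p,unproj(n,d)
```

View pics/after.png

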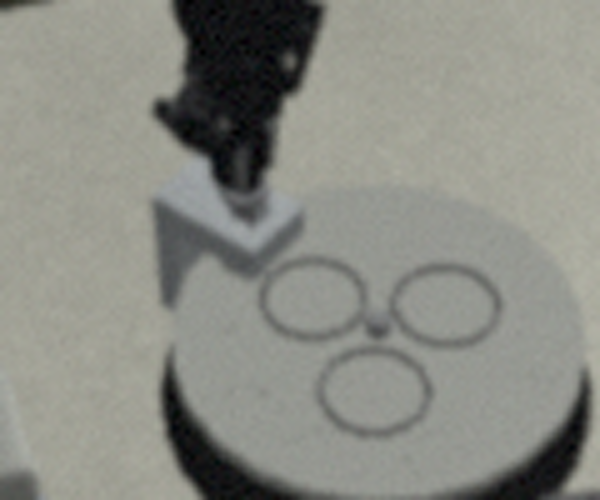

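The tip is about 11 mm below the platter face. There is no upward load, and the side force of about −1.7 N matches the drive pressing on the pin, so it is in the hole. Pushing home now.

Run:
```python
from rob import *
np.set_printoptions(precision=4,suppress=True)
print(ctrl.line_to([*SLOT,.088],rate=.02,until_force=5)); s=ctrl.sense(); print(s["time"],s["position"],s["force"])
print(ctrl.line_to([*SLOT,.0815],rate=.01,until_force=4)); s=ctrl.sense(); print(s["time"],s["position"],s["force"],fz())
p,W=cloud("scene"); u=proj("scene",[.4577,-.0754,.11])[0].astype(int)
cv2.imwrite("pics/home.png",cv2.resize(p[u[1]-38:u[1]+38,u[0]-50:u[0]+50].astype(np.uint8)[:,:,::-1],None,fx=7,fy=7,interpolation=2))
```

```text
False
34.8083 [ 0.4576 -0.0754  0.088 ] [ 0.1913 -1.3412 -1.6628]
True
35.2167 [ 0.4579 -0.0755  0.0854] [-0.0341  0.1117  4.2996] [-0.0833  0.8353  4.1169]vis.py:7: RuntimeWarning: All-NaN slice encountered
  p=np.mean(P,0); d=np.nanmedian(D,0); return p,unproj(n,d)
```

View pics/home.png

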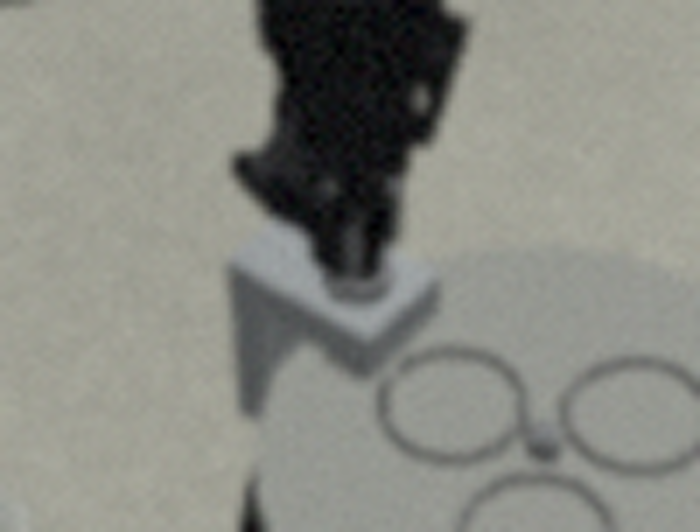

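The collar seats at reported z 0.0854 (0.0855 predicted), and the picture shows it on the block at (355,285). Next I'll release, retreat and verify.

Run:
```python
from rob import *
np.set_printoptions(precision=4,suppress=True)
ctrl.grip(.06); ctrl.grip(.085); ctrl.line_to([*SLOT,.19],rate=.12)
ctrl.move_to([.36,.22,.22],QS[0])
P=[]
for n in("top","scene"):
    p,W=cloud(n,3); z=W[...,2]; g=(z>.13)&(z<.17)&(np.hypot(W[...,0]-SLOT[0],W[...,1]-SLOT[1])<.05)
    v,u=np.nonzero(g); print(n,len(v),"grip top",np.nanmedian(z[(z>.14)&g]),ray(n,[u.mean(),v.mean()],.15)[0])
    P.append(p)
ctrl.pause(.6); p=[capture(n)[0] for n in("top","scene")]
for n,a,b in zip(("top","scene"),P,p):
    u=proj(n,[*AX,.06])[0].astype(int); k=(slice(u[1]-40,u[1]+40),slice(u[0]-45,u[0]+45)); print(n,"change on platter",np.abs(a[k]-b[k]).mean(), cv2.GaussianBlur(np.abs(a[k]-b[k]).max(2),(5,5),0).max())
print(ctrl.sense()["time"],ctrl.sense()["position"])
cv2.imwrite("pics/final.png",cv2.resize(p[0][:,:,::-1],(800,600),interpolation=2))
```

```text
top 77 grip top 0.15061760589641784 [ 0.4565 -0.0742  0.15  ]
scene 63 grip top 0.15095333264422278 [ 0.4647 -0.0772  0.15  ]
top change on platter 0.35430555555555654 0.9153645833333325
scene change on platter 2.029243827160494 9.971354166666668
39.425 [0.36 0.22 0.22]
```

View pics/final.png

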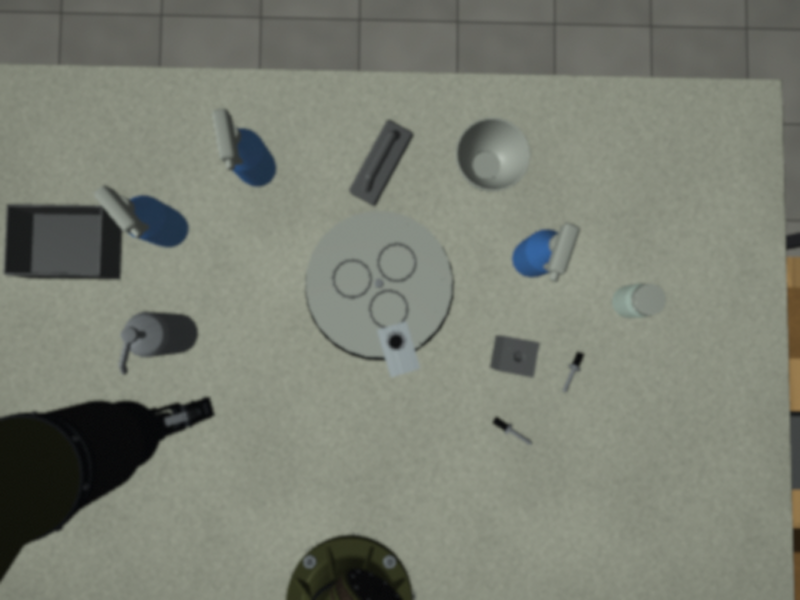

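```bash
python3 -c "
from station import ticket; print(ticket.finish_job())"
```

```text
the job is handed in; nothing more can be done
None
```

The carousel is locked. The largest pin is fully home through the slot and the platter hole, the gripper has let go, and I handed the job in with the robot clear at about 39 s of the 72 s.

- **Braking:** I rubbed the platter with the pin's tip until it slowed from about 90°/s to 23°/s, 25–26 % of its free speed. The load on the platter was about 1.5 N as measured, or up to about 3 N from how far it was pressed down.
- **Locking:** When the load dropped as the hole arrived, I pushed the pin in. The collar seated at the predicted height with about 6 N of contact.
- **Last checks:** The top of the grip stands at 0.1506 m (0.150 m expected). Two top views about 0.6 s apart show the platter still, and the bystanders look unmoved.

**What went wrong or disagreed:**
- **First grasp missed:** The real fingertips were about 31 mm higher than the reported TCP. The fingers touched the grip's top with about 7 N and shifted the pin about 1.5 mm in its block. I corrected for the offset after that.
- **Hole came early:** The drop came about 0.55 s before my prediction, because the arm hid the hole on its last stretch. I relied on the force signal instead.
- **First push stopped early:** The force guard stopped it with the tip about 11 mm into the hole. There was no upward load, so I carried on home.
- **Scene camera:** It placed the pin about 7 mm further out than the top camera did, which I put down to its slanted view. It also showed slightly more change between frames than the top view, with no clear platter movement.

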